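# Dial in four clicks on the printer's jog box and store them

### The arm

A 7-joint arm with a two-finger parallel gripper is mounted at the origin on the work surface. World frame = base frame: x ahead of the robot, y to its left, z up, the work surface at z = 0. Lengths are in mm, angles in rad, forces in N, time in s.
With the tool pointing down it reaches from about 425 to 800 mm from the base axis. Payload 8.3 kg.
Tool frame: the origin (TCP) lies midway between the tips of the shut fingers; the grasp point (between the pads) lies 19 mm behind it; z points along the fingers, x is the direction in which the jaws open and shut, and the axes are right-handed (so a half turn about z gives the same grasp; the last joint's range is limited). The gripper opens to 85 mm and grips with 20 to 120 N. Pads are 22 mm wide; open, the fingers measure 114 mm over their backs; the gripper's body (76 mm by 85 mm) begins 54 mm behind the grasp point. The pads swing forward as they close: fully open they stand 13 mm farther back than shut.
Start: joints at [-1.244, 0.383, 0.016, 1.37, -0.006, 1.388, -0.046], TCP at [237.45, 578.118, 231.279] pointing down, gripper open.
Joint ranges: [-2.95, 2.95], [-0.25, 2.06], [-1.52, 1.56], [0.18, 2.33], [-1.44, 4.58], [0.02, 2.06], [-3.01, 3.01]. Speed limits (rad/s): [2.39, 2.39, 3.01, 3.01, 3.14, 3.14, 3.14].

### API

Orientations are given as a unit quaternion [x, y, z, w].
In Python, from plant import * gives the robot as it stands. The module is installed in compiled form; this text tells all that it offers.
- The arm moves only by the tool step_arm, never from a script. Its arguments are lists of equal length, an entry for each row: "dr": the turn, a rotation vector about the tool's x, y, z in degrees, a list of three; "dp": the shift along the tool's x, y, z in mm, a list of three; "fingers": the opening, from 0 (shut) to 1 (fully open). A call has 1 to 5 rows; each row is the pose to reach, as a shift and turn from the pose measured when the call began, along the tool's axes at that moment; what a row does not reach only later rows make up. A row lasts 1/10 s, in which the tool goes at most 50 mm and 8.59 degrees, less where a joint would pass 70% of its speed; a pose out of reach is approached as far as the arm can. A call with a gripper value outside its range is refused whole. The fingers move at their own pace and stop on an object; "newtons" is the grip in N (left out, the last holds). Time passes only in rows, so rows that repeat a pose let the fingers close. It gives the time, the measured TCP pose, the force and the opening at its end, in the units of the state.
- get_state(): the state, without advancing time (a new reading comes with each control period).
- read_camera(name): name is "scene" or "top"; returns the picture (400x640x3 uint8, red, green, blue); there is no depth.
- camera_info(name): a dict with "mtx" (3x3 intrinsics, pixels), "eye" and "rotation" of the camera in the world. Camera axes: x right, y down, z forward; pixel columns grow to the right and rows downward; lengths in mm; the calibration is good to about 2 mm. A picture is of the moment at which its call begins. camera_info takes no time and is no camera call.
- hand_in(): hands the job in, once; it reports no verdict.
The state is a dict: "t": time; "q": joint angles; "dq": joint speeds; "joint_torque": joint torques, N m; "tcp_pos": TCP position; "ee_rot": TCP orientation; "ft_force": force on the tool from outside, world axes, zero at the start; "wrist_torque": the same for the moment, N m; "opening": finger opening in mm.
Only numpy, scipy, OpenCV 4.12 (cv2) and the standard library are available. Lean on these libraries where they do the work, as an engineer would, in place of code of your own. Each camera call takes 0.05 s, during which the arm holds its last target. There are 200 camera calls.

### The job

On the jog box with the orange dial, push the white finger post round with a fingertip so that the dial turns clockwise (seen from above) exactly four clicks from where it stands, never going past the fourth click, then press that box's green button fully down to store the setting and let it go. Push gently and do not pinch the dial or shift or lift the box; leave the blue dial's box and everything else on the bench alone.

Things in the scene. Friction and masses are not known exactly. Their poses are not given: they have to be found in the camera images.
- orange_box: Black jog box with the orange dial (the one to set): 130 x 210 x 60 mm (local x, y, z), about 3 kg, standing loose on rubber feet. Origin: centre of its underside on the bench; z up. Flat top at 60 mm. The dial's axis stands at local (0, +42) mm, the button at local (-25, -70) mm, a loose pulley on top at about local (+42, -82) mm.
- orange_dial (a joint): Angle of the orange dial, rad; grows CLOCKWISE seen from above. 12 clicks a turn: one click is 0.5236 rad, and resting positions are the multiples of that. It starts at rest at 0, 1 or 2 clicks (0, 0.524 or 1.047) and can turn to about 8.5 clicks. Between two clicks a sprung hump resists with up to 0.10 N m (2.5 N at the finger post); once past halfway the dial jumps on by itself into the next click and stays. There is no other stop at the wanted click.
- orange_post (a point): Centre of the top of the white upright finger post on the orange dial: 14 mm in diameter, 24 mm tall, standing 40 mm from the dial's axis. Its top is 99 mm above the bench, its foot (the dial's upper face) 75 mm. When joint orange_dial reads 0 the post lies on the box's local -x side of the axis. It goes round with the dial.
- orange_axis (a point): Centre of the upper face of the orange dial, on its upright axis, 75 mm above the bench. The dial is a knurled disc 100 mm in diameter, 14 mm thick; 12 white ticks on the box around it stand 30 degrees (one click) apart.
- orange_button_top (a point): Centre of the top of the round green spring button (28 mm in diameter) on the orange box. It is pressed straight down; it stands proud of the box (height: the z of this point).
- orange_button (a joint): Travel of the orange box's green button, m: 0 up, 0.006 fully down; it needs 5 N to go fully down and springs back.
- blue_box: Black jog box with the blue dial (not to be touched): 130 x 210 x 60 mm (local x, y, z), about 3 kg, standing loose on rubber feet. Origin: centre of its underside on the bench; z up. Flat top at 60 mm. The dial's axis stands at local (0, +42) mm, the button at local (-25, -70) mm, a loose pulley on top at about local (+42, -82) mm.
- blue_dial (a joint): Angle of the blue dial, rad; grows CLOCKWISE seen from above. 12 clicks a turn: one click is 0.5236 rad, and resting positions are the multiples of that. It starts at rest at 0, 1 or 2 clicks (0, 0.524 or 1.047) and can turn to about 8.5 clicks. Between two clicks a sprung hump resists with up to 0.10 N m (2.5 N at the finger post); once past halfway the dial jumps on by itself into the next click and stays. There is no other stop at the wanted click.
- blue_post (a point): Centre of the top of the white upright finger post on the blue dial: 14 mm in diameter, 24 mm tall, standing 40 mm from the dial's axis. Its top is 99 mm above the bench, its foot (the dial's upper face) 75 mm. When joint blue_dial reads 0 the post lies on the box's local -x side of the axis. It goes round with the dial.
- blue_axis (a point): Centre of the upper face of the blue dial, on its upright axis, 75 mm above the bench. The dial is a knurled disc 100 mm in diameter, 14 mm thick; 12 white ticks on the box around it stand 30 degrees (one click) apart.
- blue_button_top (a point): Centre of the top of the round green spring button (28 mm in diameter) on the blue box. It is pressed straight down; it stands proud of the box (height: the z of this point).
- blue_button (a joint): Travel of the blue box's green button, m: 0 up, 0.006 fully down; it needs 5 N to go fully down and springs back.
- pulley_a: Loose aluminium belt pulley, 26 mm across and 18 mm tall, standing on the orange box. Bystander. Origin: centre of its underside.
- pulley_b: The same, on the blue box. Bystander. Origin: centre of its underside.
- tape: Roll of yellow tape lying flat, 90 mm across, 24 mm high. Bystander. Origin: centre of its underside.
- glue: Upright glue bottle with a red cap, 44 mm across, 110 mm tall. Bystander. Origin: centre of its underside.
- spool: Small spool of green filament lying flat, 120 mm across, 53 mm high. Bystander. Origin: centre of its underside.
- driver: Screwdriver with a red handle, about 200 mm long, lying on the bench. Bystander. Origin: centre of its underside.
- bracket: Flat aluminium L corner bracket, 80 x 80 mm, 5 mm thick, lying on the bench. Bystander. Origin: centre of its underside.
Mind the look-alikes: they are no part of the job. Leave any yellow look-alike of the orange_box alone.

How it is judged:
By the outcome, as a careful person would: the job done as asked, in the order asked, and still so for the second after the job is handed in, with the robot touching nothing.
It also fails if it takes over 64 s, if anything falls off the work surface, if the arm or the gripper's body presses on something with over 40 N, if the wrist force passes 120 N, or if a joint passes its speed limit or range.

## Working session

There is one attempt and no reset: what is moved stays moved. The work goes in short steps, Python scripts to look and compute and a tool call to move; the robot and the scene stay as the last step left them, time stands still between calls to the robot, and variables do not carry over. Pictures are saved under pics/ and viewed, about 8 in all and at most 12, crops included, and the job is handed in when it is done.

Besides the shell and the picture viewer there is one more tool, called after ">>>" by a JSON object that holds its "api" and its "payload", one argument or row to a line. step_arm: Moves the arm, as the interface text tells. Its arguments: {"type":"object","properties":{"dr":{"type":"array","items":{"type":"array","items":{"type":"number"}}},"dp":{"type":"array","items":{"type":"array","items":{"type":"number"}}},"fingers":{"type":"array","items":{"type":"number"}},"newtons":{"type":"number"}},"required":["dr","dp","fingers"]}

```bash
mkdir -p pics; python3 - <<'E'
from plant import *
import cv2
for n in("scene","top"):
    im=read_camera(n); cv2.imwrite(f"pics/{n}0.png",im[:,:,::-1]); c=camera_info(n); print(n,c)
s=get_state();print(s)
E
```

```text
scene {'mtx': array([[469.88871291,   0.        , 319.22303257],
       [  0.        , 469.88871291, 196.31262137],
       [  0.        ,   0.        ,   1.        ]]), 'eye': array([1340.77995864,  520.29295538,  744.702826  ]), 'rotation': array([ 0.43467897,  0.76819156, -0.40546402, -0.23777056])}
top {'mtx': array([[422.21490876,   0.        , 320.2883293 ],
       [  0.        , 422.21490876, 195.06603045],
       [  0.        ,   0.        ,   1.        ]]), 'eye': array([ 230.42659457,   26.30463172, 1280.52062218]), 'rotation': array([-0.69837165,  0.70821631, -0.07168125,  0.07462238])}
{'t': 0.1, 'q': array([-1.24387179,  0.38422446,  0.01636008,  1.37105929, -0.00627978,
        1.38819127, -0.04650006]), 'dq': array([-0.00055311, -0.00134741,  0.00051595, -0.00319306,  0.00148048,
       -0.00083997, -0.00017642]), 'joint_torque': array([ 2.91523793e-03, -6.29129934e+01,  8.47382303e-01, -3.72754347e+01,
        1.67350128e-02,  1.04852483e-02,  4.03797912e-05]), 'tcp_pos': array([237.30637448, 577.70201206, 230.33024776]), 'ee_rot': array([ 8.30647393e-01,  5.56798050e-01, -7.48701955e-04,  5.28430940e-04]), 'ft_force': array([-1.0624527 , -0.51154925,  0.68584467]), 'wrist_torque': array([ 0.01220483,  0.02646601, -0.00471065]), 'opening': 85.6692164106894}
```

View pics/scene0.png

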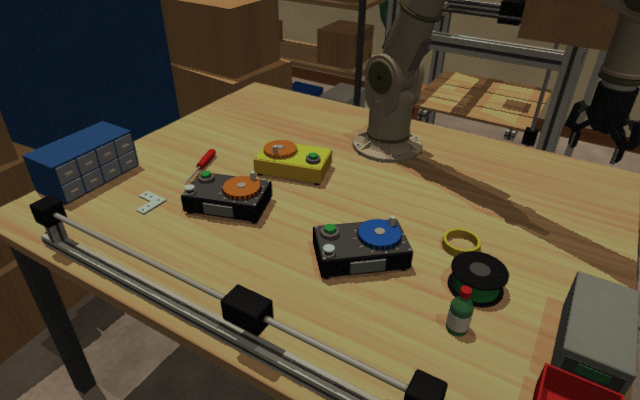

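View pics/top0.png

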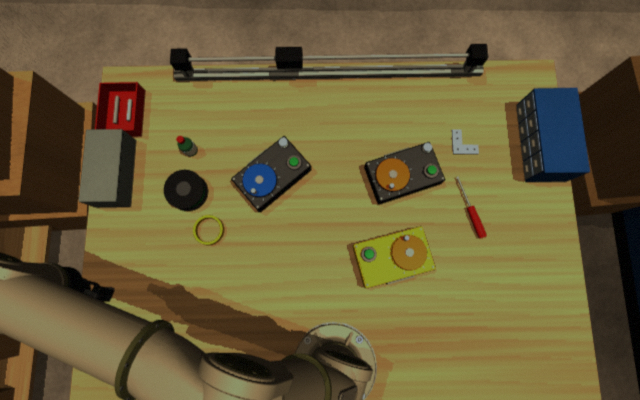

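The top view shows the orange box at about (404,172), its dial at (393,174), its post near (391,188) and its button near (432,170). The yellow look-alike is at (395,257) and the blue box at (271,174).

```bash
cat > h.py <<'E'
from plant import *
import cv2, numpy as np
from scipy.spatial.transform import Rotation as R
def ray(n,uv,z):
    c=camera_info(n); d=R.from_quat(c['rotation']).as_matrix()@np.linalg.inv(c['mtx'])@[uv[0],uv[1],1]
    return c['eye']+d*(z-c['eye'][2])/d[2]
def px(n,p):
    c=camera_info(n); v=c['mtx']@R.from_quat(c['rotation']).as_matrix().T@(np.array(p)-c['eye']); return v[:2]/v[2]
def crop(n,im,x,y,w,h,k,name):
    cv2.imwrite(name,cv2.resize(im[y:y+h,x:x+w,::-1],None,fx=k,fy=k,interpolation=cv2.INTER_CUBIC))
def mask(im,lo,hi,box):
    m=cv2.inRange(cv2.cvtColor(im,cv2.COLOR_RGB2HSV),np.array(lo),np.array(hi)); o=np.zeros_like(m); x,y,w,h=box; o[y:y+h,x:x+w]=m[y:y+h,x:x+w]; return o
def comps(m,a=4):
    n,l,s,c=cv2.connectedComponentsWithStats(m); return [(s[i,4],c[i].round(2)) for i in range(1,n) if s[i,4]>=a]
E
python3 - <<'E'
from h import *
t=read_camera("top"); s=read_camera("scene")
bt=(360,138,90,70); bs=(175,165,100,60)
for n,im,b in(("top",t,bt),("scene",s,bs)):
    m=mask(im,(5,150,90),(18,255,255),b); c=max(cv2.findContours(m,0,2)[0],key=cv2.contourArea); e=cv2.fitEllipse(cv2.convexHull(c)); print(n,"dial",e,ray(n,e[0],75).round(1))
    for a,c in comps(mask(im,(50,100,50),(85,255,255),b)): print(n,"green",a,c,ray(n,c,64).round(1))
    for a,c in comps(mask(im,(0,0,120),(180,70,255),b)): print(n,"white",a,c,ray(n,c,99).round(1), ray(n,c,78).round(1))
x,y,w,h=bt; A=cv2.resize(t[y:y+h,x:x+w],(540,420),interpolation=2); x,y,w,h=bs; 
cv2.imwrite("pics/c1.png",A[:,:,::-1]); cv2.imwrite("pics/c2.png",cv2.resize(s[y:y+h,x:x+w],None,fx=6,fy=6,interpolation=2)[:,:,::-1])
E
```

```text
top dial ((392.5968933105469, 173.93603515625), (32.25544738769531, 33.65623092651367), 115.5414810180664) [ 544.5 -184.2   75. ]
top green 71 [431.56 169.48] [ 559.3 -302.7   64. ]
top white 50 [427.5 146.5] [ 619.6 -286.1   99. ] [ 626.5 -291.6   78. ]
top white 32 [392.5 173.5] [ 539.5 -179.8   99. ] [ 545.  -183.5   78. ]
top white 11 [391.64 184.91] [ 505.7 -175.7   99. ] [ 510.6 -179.3   78. ]
scene dial ((241.1526336669922, 185.66082763671875), (20.309547424316406, 37.82258987426758), 84.76654815673828) [ 544.2 -179.6   75. ]
scene green 53 [205.28 173.77] [ 535.1 -313.9   64. ]
scene white 20 [190.15 176.1 ] [ 606.1 -296.4   99. ] [ 582.2 -323.    78. ]
scene white 10 [252.2 171.7] [ 503.1 -172.7   99. ] [ 475.8 -195.3   78. ]
scene white 27 [241.15 184.48] [ 568.4 -158.    99. ] [ 543.3 -180.1   78. ]
scene white 43 [188.63 186.6 ] [ 645.7 -264.1   99. ] [ 623.1 -289.6   78. ]
```

View pics/c1.png

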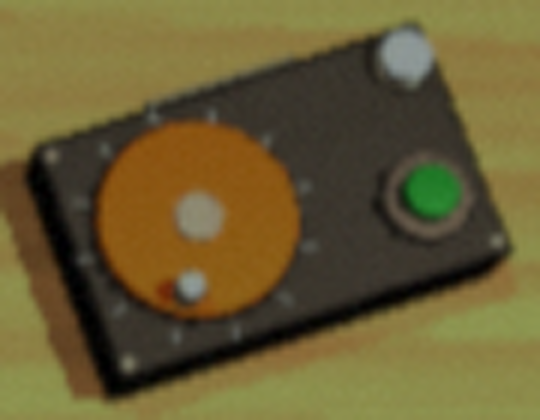

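View pics/c2.png

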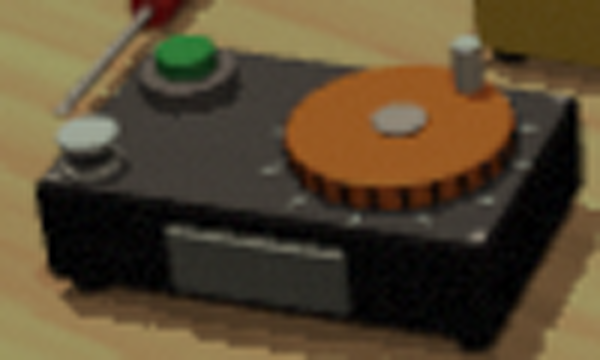

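The dial centre is about (544,-182) and the post about (505,-175). The box is yawed about 18°, so the post stands at 1 click and the target is 5 clicks. I'm moving over with the fingers shut.

>>> {"api": "step_arm", "payload": {
  "dr": [
    [0,0,8],
    [0,0,16],
    [0,0,24],
    [0,0,32],
    [0,0,40]
  ],
  "dp": [
    [-23,42,0],
    [-46,84,0],
    [-69,126,0],
    [-92,168,0],
    [-115,210,0]
  ],
  "fingers": [0,0,0,0,0]
}}

```text
t: 0.7
tcp_pos: [388.8, 390.0, 230.8]
ee_rot: [0.972, 0.236, -0.0, 0.0]
ft_force: [1.1, 0.7, -0.3]
opening: 11.9
```

```bash
cat >> h.py <<'E'
def go(x,y,z,ang):
    "print shift along tool axes and turn about tool z to reach world x,y,z with tool x at world angle ang (deg), pointing down"
    s=get_state(); r=R.from_quat(s['ee_rot']); M=r.as_matrix(); d=M.T@(np.array([x,y,z])-s['tcp_pos'])
    a=np.radians(ang); T=np.array([[np.cos(a),np.sin(a),0],[np.sin(a),-np.cos(a),0],[0,0,-1]]).T
    w=np.degrees((r.inv()*R.from_matrix(T)).as_rotvec())
    print(f"t{s['t']:.2f} tcp",s['tcp_pos'].round(1),"ang",round(np.degrees(np.arctan2(M[1,0],M[0,0])),1),"F",s['ft_force'].round(1),"-> dp",d.round(1),"dr",w.round(1))
E
python3 - <<'E'
from h import *
go(560,120,200,5); go(490,-208,140,-11)
# geometry: button by two views (z where top and scene rays meet), yaw
for z in (60,68,72,76,80,84): print(z,ray("top",(431.56,169.48),z).round(1),ray("scene",(205.28,173.4),z).round(1))
E
```

```text
t0.70 tcp [388.8 390.  230.8] ang 27.3 F [ 1.1  0.7 -0.3] -> dp [ 28.1 318.4  31. ] dr [ 0.   0.  22.3]
t0.70 tcp [388.8 390.  230.8] ang 27.3 F [ 1.1  0.7 -0.3] -> dp [-184.7  577.6   91.3] dr [ 0.   0.  38.3]
60 [ 560.4 -303.8   60. ] [ 528.9 -320.2   60. ]
68 [ 558.2 -301.6   68. ] [ 538.4 -310.3   68. ]
72 [ 557.1 -300.5   72. ] [ 543.1 -305.4   72. ]
76 [ 556.1 -299.5   76. ] [ 547.9 -300.5   76. ]
80 [ 555.  -298.4   80. ] [ 552.6 -295.6   80. ]
84 [ 553.9 -297.3   84. ] [ 557.3 -290.7   84. ]
```

>>> {"api": "step_arm", "payload": {
  "dr": [
    [0,0,3],
    [0,0,6],
    [0,0,9],
    [0,0,12],
    [0,0,15]
  ],
  "dp": [
    [-12,44,0],
    [-24,88,0],
    [-36,132,0],
    [-48,176,0],
    [-60,220,0]
  ],
  "fingers": [0,0,0,0,0]
}}

```text
t: 1.2
tcp_pos: [436.5, 165.1, 231.0]
ee_rot: [0.994, 0.106, -0.0, 0.0]
ft_force: [1.0, 0.2, 0.6]
opening: 0.3
```

```bash
python3 - <<'E'
from h import *
go(490,-208,140,-11)
E
```

```text
t1.20 tcp [436.5 165.1 231. ] ang 12.2 F [1.  0.2 0.6] -> dp [-26.7 375.9  91.2] dr [ 0.   0.  23.2]
```

>>> {"api": "step_arm", "payload": {
  "dr": [
    [0,0,3],
    [0,0,6],
    [0,0,9],
    [0,0,12],
    [0,0,15]
  ],
  "dp": [
    [-3,44,4],
    [-6,88,8],
    [-9,132,12],
    [-12,176,16],
    [-15,220,20]
  ],
  "fingers": [0,0,0,0,0]
}}

```text
t: 1.7
tcp_pos: [468.2, -54.9, 211.1]
ee_rot: [1.0, -0.025, 0.0, -0.0]
ft_force: [1.0, 0.3, -0.6]
opening: 0.1
```

```bash
python3 - <<'E'
from h import *
go(490,-208,130,-11)
E
```

```text
t1.70 tcp [468.2 -54.9 211.1] ang -2.9 F [ 1.   0.3 -0.6] -> dp [ 29.4 151.8  81.1] dr [-0.  -0.   8.1]
```

>>> {"api": "step_arm", "payload": {
  "dr": [
    [0,0,2],
    [0,0,4],
    [0,0,6],
    [0,0,8],
    [0,0,8]
  ],
  "dp": [
    [9,40,10],
    [18,80,30],
    [28,120,55],
    [35,150,78],
    [35,150,78]
  ],
  "fingers": [0,0,0,0,0]
}}

```text
t: 2.2
tcp_pos: [493.0, -210.8, 130.1]
ee_rot: [0.995, -0.099, -0.003, 0.001]
ft_force: [-0.8, 0.5, -0.2]
opening: -0.1
```

```bash
python3 - <<'E'
from h import *
go(500,-205,86,-11)
t=read_camera("top"); s=read_camera("scene")
a=cv2.resize(t[130:220,355:455],(500,450),interpolation=2); b=cv2.resize(s[120:230,170:280],(450,450),interpolation=2)
cv2.imwrite("pics/d.png",np.hstack([a[:,:400],b[:,:400]])[:,:,::-1])
E
```

```text
t2.20 tcp [ 493.  -210.8  130.1] ang -11.3 F [-0.8  0.5 -0.2] -> dp [ 5.9 -7.2 44. ] dr [ 0.2  0.3 -0.3]
```

View pics/d.png

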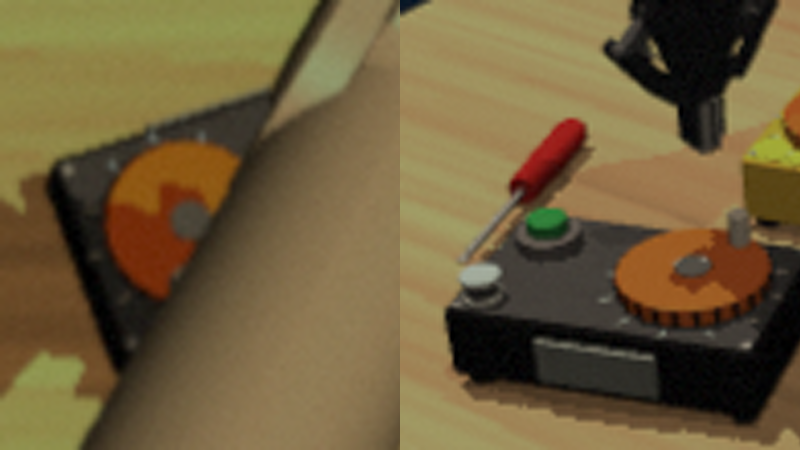

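The scene crop shows the shut fingertip hovering up and left of the white post, which is at crop (738,228). Next I descend to z≈86.

>>> {"api": "step_arm", "payload": {
  "dr": [
    [0,0,0],
    [0,0,0],
    [0,0,0],
    [0,0,0]
  ],
  "dp": [
    [6,3,15],
    [6,3,30],
    [6,3,43],
    [6,3,44]
  ],
  "fingers": [0,0,0,0]
}}

```text
t: 2.7
tcp_pos: [499.2, -209.5, 86.8]
ee_rot: [0.995, -0.095, -0.002, -0.0]
ft_force: [-0.4, -0.3, 0.0]
opening: 0.1
```

```bash
cat >> h.py <<'E'
AX=np.array([544.,-182.])
def push(th,tilt=0):
    "tool pose with its -y face touching the post when that stands at world angle th (deg)"
    a=np.radians(th); p=AX+40*np.array([np.cos(a),np.sin(a)]); f=np.radians(th-90+tilt); q=p-18*np.array([np.cos(f),np.sin(f)])
    go(q[0],q[1],86,th-180+tilt)
E
python3 - <<'E'
from h import *
for th in (169,160,150): push(th)
im=read_camera("scene")
x=px("scene",(505,-175,90)).astype(int); cv2.imwrite("pics/e.png",cv2.resize(im[x[1]-40:x[1]+40,x[0]-50:x[0]+50,::-1],None,fx=6,fy=6,interpolation=2))
E
```

```text
t2.70 tcp [ 499.2 -209.5   86.8] ang -10.9 F [-0.4 -0.3  0. ] -> dp [ -1.2 -17.5   0.8] dr [-0.   0.3  0.1]
t2.70 tcp [ 499.2 -209.5   86.8] ang -10.9 F [-0.4 -0.3  0. ] -> dp [ -3.5 -24.    0.8] dr [0.  0.3 9.1]
t2.70 tcp [ 499.2 -209.5   86.8] ang -10.9 F [-0.4 -0.3  0. ] -> dp [ -4.9 -31.5   0.9] dr [ 0.   0.3 19.1]
```

View pics/e.png

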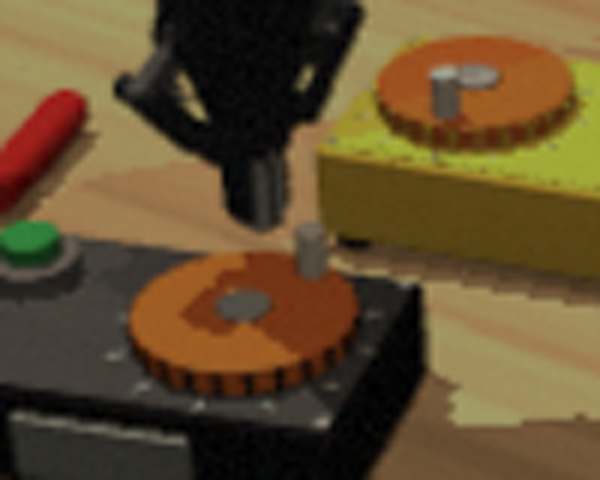

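>>> {"api": "step_arm", "payload": {
  "dr": [
    [0,0,0],
    [0,0,0],
    [0,0,3],
    [0,0,6],
    [0,0,9]
  ],
  "dp": [
    [-1,-8,0],
    [-1,-15,1],
    [-2,-18,1],
    [-3,-21,1],
    [-3.5,-24,1]
  ],
  "fingers": [0,0,0,0,0]
}}

```text
t: 3.25
tcp_pos: [501.1, -185.8, 87.2]
ee_rot: [0.985, -0.174, -0.001, 0.0]
ft_force: [-0.3, -3.9, -2.2]
opening: 0.1
```

```bash
cat >> h.py <<'E'
def post():
    im=read_camera("scene"); 
    x,y=px("scene",(544,-182,99)).astype(int)
    for a,c in comps(mask(im,(0,0,90),(180,90,255),(x-40,y-30,80,65)),6):
        p=ray("scene",c,91); v=p[:2]-AX; print("white",a,c,"r",np.hypot(*v).round(1),"th",np.degrees(np.arctan2(v[1],v[0])).round(1))
    return im
def save(im,n):
    x,y=px("scene",(544,-182,90)).astype(int); cv2.imwrite(n,cv2.resize(im[y-40:y+40,x-50:x+50,::-1],None,fx=6,fy=6,interpolation=2))
E
python3 - <<'E'
from h import *
for th in (155,152,150,148): push(th)
post()
E
```

```text
t3.25 tcp [ 501.1 -185.8   87.2] ang -20.0 F [-0.3 -3.9 -2.2] -> dp [-2.4 -3.8  1.2] dr [0.1 0.1 5. ]
t3.25 tcp [ 501.1 -185.8   87.2] ang -20.0 F [-0.3 -3.9 -2.2] -> dp [-3.1 -6.   1.2] dr [0.1 0.1 8. ]
t3.25 tcp [ 501.1 -185.8   87.2] ang -20.0 F [-0.3 -3.9 -2.2] -> dp [-3.5 -7.4  1.2] dr [ 0.1  0.1 10. ]
t3.25 tcp [ 501.1 -185.8   87.2] ang -20.0 F [-0.3 -3.9 -2.2] -> dp [-3.8 -8.9  1.2] dr [ 0.1  0.1 12. ]
white 9 [212. 175.] r 81.6 th -76.9
white 11 [253.73 172.82] r 49.4 th 171.0
white 15 [202.2  178.07] r 100.8 th -64.3
white 6 [238.17 183.67] r 17.1 th 22.6
```

>>> {"api": "step_arm", "payload": {
  "dr": [
    [0,0,3],
    [0,0,5],
    [0,0,8],
    [0,0,10],
    [0,0,10]
  ],
  "dp": [
    [-1.5,-2,1],
    [-2.5,-4,1],
    [-3,-6,1],
    [-3.5,-7.5,1],
    [-3.5,-7.5,1]
  ],
  "fingers": [0,0,0,0,0]
}}

```text
t: 3.8
tcp_pos: [501.0, -175.7, 86.4]
ee_rot: [0.966, -0.26, -0.001, -0.0]
ft_force: [-0.3, -0.4, -0.7]
opening: -0.3
```

```bash
python3 - <<'E'
from h import *
for th in (150,148,146): push(th)
save(post(),"pics/f.png")
E
```

```text
t3.80 tcp [ 501.  -175.7   86.4] ang -30.1 F [-0.3 -0.4 -0.7] -> dp [0.4 1.9 0.4] dr [ 0.   0.1 -0.1]
t3.80 tcp [ 501.  -175.7   86.4] ang -30.1 F [-0.3 -0.4 -0.7] -> dp [-0.2  0.5  0.4] dr [0.  0.1 1.9]
t3.80 tcp [ 501.  -175.7   86.4] ang -30.1 F [-0.3 -0.4 -0.7] -> dp [-0.7 -0.9  0.4] dr [0.  0.1 3.9]
white 9 [212. 175.] r 81.6 th -76.9
white 14 [201.79 178.  ] r 102.0 th -64.4
white 10 [255.8 175.4] r 45.9 th 153.5
white 10 [238.9 183.7] r 17.1 th 29.0
```

View pics/f.png

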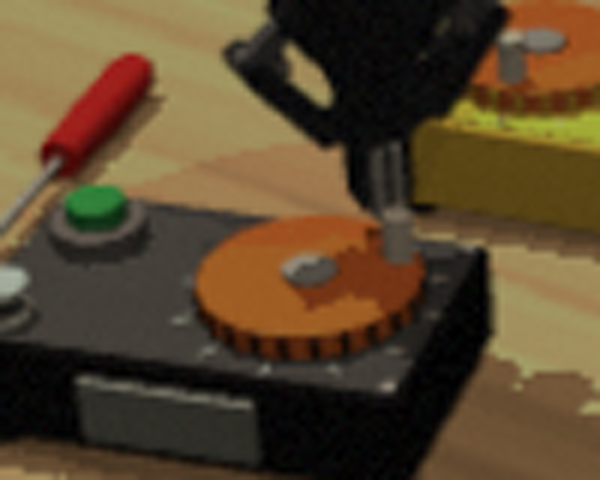

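```bash
python3 - <<'E'
from h import *
o=px("scene",(544,-182,90)).astype(int)-[50,40]
print(np.array([398,212])/6+o,np.array([398,240])/6+o)
for th in (169,154,139,109,79,49):
    a=np.radians(th); p=AX+40*np.array([np.cos(a),np.sin(a)]); print(th,px("scene",(*p,99)).round(1),px("scene",(*p,75)).round(1))
E
```

```text
[256.33333333 175.33333333] [256.33333333 180.        ]
169 [251.3 171.8] [251.9 179.5]
154 [253.6 173.4] [254.1 181.1]
139 [254.9 175.2] [255.5 183. ]
109 [254.5 179.4] [255.  187.2]
79 [250.  183.2] [250.6 191. ]
49 [242.6 185.5] [243.4 193.4]
```

Force dropped to zero and the post now matches the predicted pixel for 139°, so one click is done. On to the second click.

```bash
python3 - <<'E'
from h import *
for th in (139,134,129,125,121): push(th)
E
```

```text
t3.85 tcp [ 500.9 -176.    86.4] ang -30.0 F [-0.2 -0.3  0.2] -> dp [-2.4 -6.4  0.4] dr [ 0.   0.1 11. ]
t3.85 tcp [ 500.9 -176.    86.4] ang -30.0 F [-0.2 -0.3  0.2] -> dp [ -3.1 -10.1   0.4] dr [ 0.1  0.1 16. ]
t3.85 tcp [ 500.9 -176.    86.4] ang -30.0 F [-0.2 -0.3  0.2] -> dp [ -3.5 -13.9   0.4] dr [ 0.1  0.1 21. ]
t3.85 tcp [ 500.9 -176.    86.4] ang -30.0 F [-0.2 -0.3  0.2] -> dp [ -3.5 -17.    0.4] dr [ 0.1  0.1 25. ]
t3.85 tcp [ 500.9 -176.    86.4] ang -30.0 F [-0.2 -0.3  0.2] -> dp [ -3.4 -20.    0.4] dr [ 0.1  0.1 29. ]
```

>>> {"api": "step_arm", "payload": {
  "dr": [
    [0,0,6],
    [0,0,11],
    [0,0,16],
    [0,0,21],
    [0,0,25]
  ],
  "dp": [
    [-1.5,-3,0.5],
    [-2.5,-6.5,0.5],
    [-3,-10,0.5],
    [-3.5,-14,0.5],
    [-3.5,-17,0.5]
  ],
  "fingers": [0,0,0,0,0]
}}

```text
t: 4.35
tcp_pos: [506.0, -159.9, 86.1]
ee_rot: [0.886, -0.463, -0.001, 0.001]
ft_force: [-2.2, -1.5, 1.2]
opening: 0.0
```

```bash
python3 - <<'E'
from h import *
for th in (125,123,121,119,117): push(th)
post()
E
```

```text
t4.35 tcp [ 506.  -159.9   86.1] ang -55.2 F [-2.2 -1.5  1.2] -> dp [-0.1 -0.4  0.1] dr [ 0.1  0.1 -0.2]
t4.35 tcp [ 506.  -159.9   86.1] ang -55.2 F [-2.2 -1.5  1.2] -> dp [-0.7 -1.8  0. ] dr [0.1 0.1 1.8]
t4.35 tcp [ 506.  -159.9   86.1] ang -55.2 F [-2.2 -1.5  1.2] -> dp [-1.3 -3.3  0. ] dr [0.1 0.1 3.8]
t4.35 tcp [ 506.  -159.9   86.1] ang -55.2 F [-2.2 -1.5  1.2] -> dp [-1.8 -4.7  0. ] dr [0.1 0.1 5.8]
t4.35 tcp [ 506.  -159.9   86.1] ang -55.2 F [-2.2 -1.5  1.2] -> dp [-2.3 -6.2  0. ] dr [0.1 0.1 7.8]
white 9 [212. 175.] r 81.6 th -76.9
white 15 [202.2  178.07] r 100.8 th -64.3
white 11 [256. 177.] r 43.3 th 143.5
white 17 [239.12 184.41] r 20.5 th 32.2
```

>>> {"api": "step_arm", "payload": {
  "dr": [
    [0,0,2],
    [0,0,4],
    [0,0,6],
    [0,0,6]
  ],
  "dp": [
    [-0.5,-2,0],
    [-1.5,-3.5,0],
    [-2,-5,0],
    [-2,-5,0]
  ],
  "fingers": [0,0,0,0]
}}

```text
t: 4.8
tcp_pos: [509.8, -154.2, 86.1]
ee_rot: [0.861, -0.509, -0.001, 0.0]
ft_force: [0.6, 0.7, 0.0]
opening: 0.1
```

```bash
python3 - <<'E'
from h import *
for th in (117,109,104,99,95,92,90): push(th)
save(post(),"pics/g.png")
E
```

```text
t4.80 tcp [ 509.8 -154.2   86.1] ang -61.2 F [0.6 0.7 0. ] -> dp [0.3 0.1 0.1] dr [0.1 0.1 1.8]
t4.80 tcp [ 509.8 -154.2   86.1] ang -61.2 F [0.6 0.7 0. ] -> dp [-1.6 -5.7  0.1] dr [0.1 0.1 9.8]
t4.80 tcp [ 509.8 -154.2   86.1] ang -61.2 F [0.6 0.7 0. ] -> dp [-2.4 -9.4  0.1] dr [ 0.1  0.1 14.8]
t4.80 tcp [ 509.8 -154.2   86.1] ang -61.2 F [0.6 0.7 0. ] -> dp [ -2.9 -13.2   0.1] dr [ 0.1  0.1 19.8]
t4.80 tcp [ 509.8 -154.2   86.1] ang -61.2 F [0.6 0.7 0. ] -> dp [ -3.  -16.3   0. ] dr [ 0.1  0.1 23.8]
t4.80 tcp [ 509.8 -154.2   86.1] ang -61.2 F [0.6 0.7 0. ] -> dp [ -3.  -18.6   0. ] dr [ 0.1  0.1 26.8]
t4.80 tcp [ 509.8 -154.2   86.1] ang -61.2 F [0.6 0.7 0. ] -> dp [ -2.9 -20.1   0. ] dr [ 0.1  0.1 28.8]
white 10 [212.2 174.8] r 81.6 th -77.7
white 13 [201.38 177.92] r 103.2 th -64.5
white 10 [255.2 179.7] r 39.5 th 125.4
white 20 [239.5 184.4] r 20.4 th 34.9
```

Second click done: the post pixel is (255.2,179.7), as predicted for 109°, and force is zero. On to the third.

>>> {"api": "step_arm", "payload": {
  "dr": [
    [0,0,5],
    [0,0,10],
    [0,0,15],
    [0,0,20],
    [0,0,24]
  ],
  "dp": [
    [-1,-3,0],
    [-1.5,-6,0],
    [-2.5,-9.5,0],
    [-3,-13,0],
    [-3,-16.5,0]
  ],
  "fingers": [0,0,0,0,0]
}}

```text
t: 5.35
tcp_pos: [522.0, -144.2, 86.1]
ee_rot: [0.736, -0.677, -0.001, 0.001]
ft_force: [-3.6, -0.5, 1.6]
opening: 0.2
```

```bash
python3 - <<'E'
from h import *
for th in (94,92,90,88): push(th)
post()
E
```

```text
t5.35 tcp [ 522.  -144.2   86.1] ang -85.2 F [-3.6 -0.5  1.6] -> dp [-0.7 -1.3  0. ] dr [0.2 0.1 0.8]
t5.35 tcp [ 522.  -144.2   86.1] ang -85.2 F [-3.6 -0.5  1.6] -> dp [-1.3 -2.7  0. ] dr [0.2 0.1 2.8]
t5.35 tcp [ 522.  -144.2   86.1] ang -85.2 F [-3.6 -0.5  1.6] -> dp [-1.9 -4.2  0. ] dr [0.2 0.  4.8]
t5.35 tcp [ 522.  -144.2   86.1] ang -85.2 F [-3.6 -0.5  1.6] -> dp [-2.3 -5.6  0. ] dr [0.2 0.  6.8]
white 10 [212.2 174.8] r 81.6 th -77.7
white 14 [202.29 178.  ] r 100.7 th -64.5
white 12 [253.83 181.08] r 36.7 th 115.1
white 29 [240.86 184.52] r 21.5 th 44.4
white 11 [219.   205.45] r 120.6 th 14.0
```

>>> {"api": "step_arm", "payload": {
  "dr": [
    [0,0,2],
    [0,0,4],
    [0,0,6],
    [0,0,6]
  ],
  "dp": [
    [-1,-2,0],
    [-1.5,-3.5,0],
    [-2,-5,0],
    [-2,-5,0]
  ],
  "fingers": [0,0,0,0]
}}

```text
t: 5.8
tcp_pos: [527.7, -141.1, 85.9]
ee_rot: [-0.699, 0.715, 0.001, -0.001]
ft_force: [0.4, 0.2, 0.4]
opening: -0.1
```

```bash
python3 - <<'E'
from h import *
for th in (88,79,74,69,65,62,60,58): push(th)
save(post(),"pics/h.png")
E
```

```text
t5.80 tcp [ 527.7 -141.1   85.9] ang -91.2 F [0.4 0.2 0.4] -> dp [ 0.3  0.3 -0.1] dr [0.1 0.  0.8]
t5.80 tcp [ 527.7 -141.1   85.9] ang -91.2 F [0.4 0.2 0.4] -> dp [-1.9 -6.2 -0.1] dr [0.1 0.  9.8]
t5.80 tcp [ 527.7 -141.1   85.9] ang -91.2 F [0.4 0.2 0.4] -> dp [-2.7 -9.9 -0.1] dr [ 0.1  0.  14.8]
t5.80 tcp [ 527.7 -141.1   85.9] ang -91.2 F [0.4 0.2 0.4] -> dp [ -3.2 -13.7  -0.1] dr [ 0.1  0.  19.8]
t5.80 tcp [ 527.7 -141.1   85.9] ang -91.2 F [0.4 0.2 0.4] -> dp [ -3.3 -16.8  -0.1] dr [ 0.1  0.  23.8]
t5.80 tcp [ 527.7 -141.1   85.9] ang -91.2 F [0.4 0.2 0.4] -> dp [ -3.3 -19.1  -0.1] dr [ 0.1  0.  26.8]
t5.80 tcp [ 527.7 -141.1   85.9] ang -91.2 F [0.4 0.2 0.4] -> dp [ -3.2 -20.6  -0.1] dr [ 0.1  0.  28.8]
t5.80 tcp [ 527.7 -141.1   85.9] ang -91.2 F [0.4 0.2 0.4] -> dp [ -3.  -22.1  -0.1] dr [ 0.1 -0.  30.8]
white 9 [212. 175.] r 81.6 th -76.9
white 14 [202.29 178.  ] r 100.7 th -64.5
white 30 [240.97 184.53] r 21.6 th 45.1
white 11 [250.27 183.27] r 32.0 th 93.9
```

View pics/h.png

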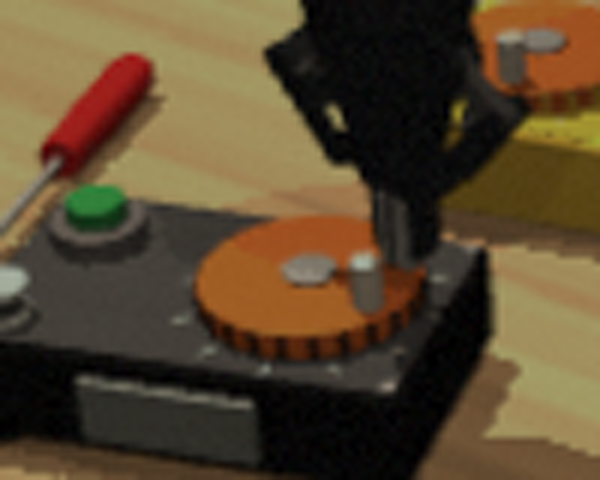

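The third click is done: the post top is at full-image (250.3,183.3), the 79° prediction, and the box hasn't moved. Fourth and last click next, slower.

>>> {"api": "step_arm", "payload": {
  "dr": [
    [0,0,5],
    [0,0,10],
    [0,0,15],
    [0,0,20],
    [0,0,24]
  ],
  "dp": [
    [-1,-3,0],
    [-2,-6,0],
    [-2.5,-10,0],
    [-3,-13.5,0],
    [-3,-16.5,0]
  ],
  "fingers": [0,0,0,0,0]
}}

```text
t: 6.35
tcp_pos: [543.7, -138.2, 85.8]
ee_rot: [-0.535, 0.845, 0.002, -0.001]
ft_force: [-2.4, 2.2, 3.4]
opening: 0.2
```

```bash
python3 - <<'E'
from h import *
for th in (64,62,60,58): push(th)
post()
E
```

```text
t6.35 tcp [ 543.7 -138.2   85.8] ang -115.2 F [-2.4  2.2  3.4] -> dp [-0.7 -1.5 -0.2] dr [ 0.2 -0.   0.8]
t6.35 tcp [ 543.7 -138.2   85.8] ang -115.2 F [-2.4  2.2  3.4] -> dp [-1.3 -2.9 -0.2] dr [ 0.2 -0.   2.8]
t6.35 tcp [ 543.7 -138.2   85.8] ang -115.2 F [-2.4  2.2  3.4] -> dp [-1.8 -4.3 -0.2] dr [ 0.2 -0.   4.8]
t6.35 tcp [ 543.7 -138.2   85.8] ang -115.2 F [-2.4  2.2  3.4] -> dp [-2.3 -5.8 -0.2] dr [ 0.2 -0.   6.8]
white 7 [211.71 175.14] r 81.9 th -76.3
white 14 [202.29 178.  ] r 100.7 th -64.5
white 44 [243.27 184.36] r 22.9 th 59.9
```

>>> {"api": "step_arm", "payload": {
  "dr": [
    [0,0,1],
    [0,0,3],
    [0,0,4],
    [0,0,5],
    [0,0,5]
  ],
  "dp": [
    [-0.5,-1.5,0],
    [-1,-3,0],
    [-1.5,-4,0],
    [-2,-4.5,0],
    [-2,-4.5,0]
  ],
  "fingers": [0,0,0,0,0]
}}

```text
t: 6.9
tcp_pos: [549.4, -138.3, 85.8]
ee_rot: [-0.497, 0.868, 0.001, -0.001]
ft_force: [0.1, 0.3, 0.1]
opening: 0.1
```

```bash
python3 - <<'E'
from h import *
push(58)
save(post(),"pics/i.png")
E
```

```text
t6.90 tcp [ 549.4 -138.3   85.8] ang -120.5 F [0.1 0.3 0.1] -> dp [-0.1 -0.6 -0.2] dr [ 0.2 -0.   1.5]
white 12 [201.42 177.83] r 103.2 th -64.8
white 33 [241.27 184.67] r 22.5 th 46.8
```

View pics/i.png

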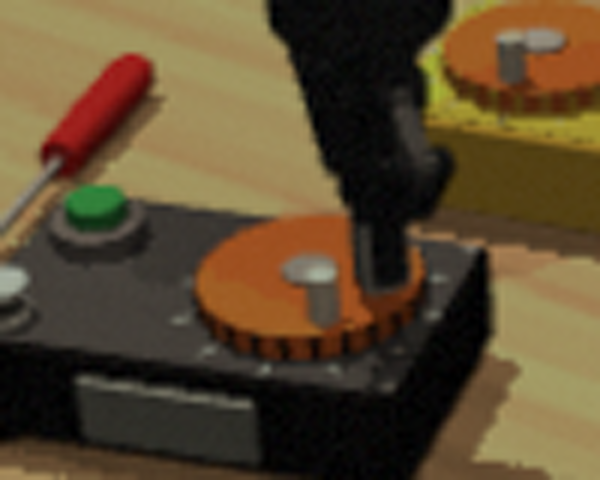

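The post has clicked to its fourth new position: crop (323,295), matching the 49° prediction, with zero force. Now I back off and lift.

>>> {"api": "step_arm", "payload": {
  "dr": [
    [0,0,0],
    [0,0,0],
    [0,0,0],
    [0,0,0],
    [0,0,0]
  ],
  "dp": [
    [0,5,0],
    [0,7,-8],
    [0,7,-25],
    [0,7,-45],
    [0,7,-55]
  ],
  "fingers": [0,0,0,0,0]
}}

```text
t: 7.45
tcp_pos: [544.3, -135.4, 143.7]
ee_rot: [-0.497, 0.868, 0.0, 0.0]
ft_force: [0.2, -0.1, 0.5]
opening: 0.2
```

```bash
python3 - <<'E'
from h import *
go(555.5,-298,125,-120)
go(555.5,-298,125,-72)
E
```

```text
t7.45 tcp [ 544.3 -135.4  143.7] ang -120.4 F [ 0.2 -0.1  0.5] -> dp [134.5 -92.   18.6] dr [ 0.   0.  -0.4]
t7.45 tcp [ 544.3 -135.4  143.7] ang -120.4 F [ 0.2 -0.1  0.5] -> dp [134.5 -92.   18.6] dr [  0.    0.  -48.4]
```

>>> {"api": "step_arm", "payload": {
  "dr": [
    [0,0,-8],
    [0,0,-16],
    [0,0,-24],
    [0,0,-32],
    [0,0,-40]
  ],
  "dp": [
    [30,-20,-5],
    [60,-41,-5],
    [90,-62,-3],
    [118,-81,0],
    [134.5,-92,5]
  ],
  "fingers": [0,0,0,0,0]
}}

```text
t: 7.95
tcp_pos: [554.9, -301.7, 139.8]
ee_rot: [0.765, -0.645, 0.001, 0.0]
ft_force: [0.1, -0.6, -0.5]
opening: -0.2
```

```bash
python3 - <<'E'
from h import *
go(555.5,-298,90,-80)
im=read_camera("scene"); print(comps(mask(im,(0,0,90),(180,90,255),(225,165,40,40)),6)); 
x,y=px("scene",(556,-298,90)).astype(int); cv2.imwrite("pics/j.png",cv2.resize(im[y-50:y+40,x-45:x+75,::-1],None,fx=6,fy=6,interpolation=2))
for z in (74,78): print(px("scene",(555.5,-298,z)),(x-45,y-50))
E
```

```text
t7.95 tcp [ 554.9 -301.7  139.8] ang -80.3 F [ 0.1 -0.6 -0.5] -> dp [-3.6 -1.2 49.8] dr [-0.1 -0.1 -0.3]
[(np.int32(14), array([243.  , 185.29]))]
[204.15290532 175.51943651] (np.int64(158), np.int64(120))
[203.97050582 174.26134967] (np.int64(158), np.int64(120))
```

View pics/j.png

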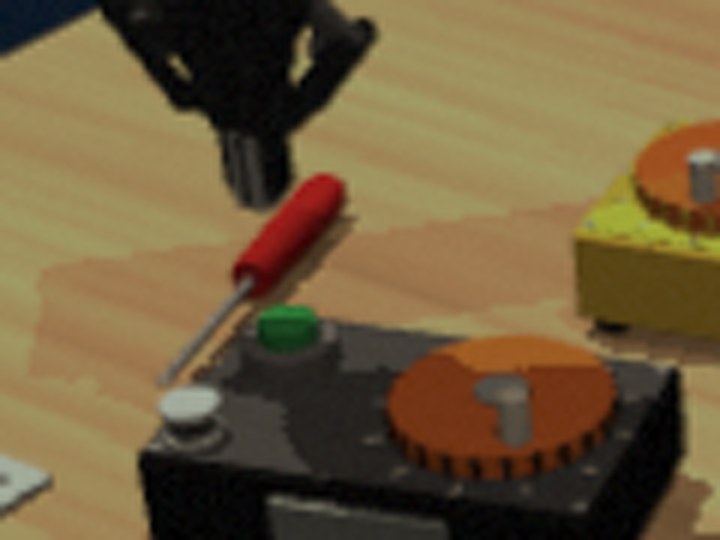

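The finger is over the green button, with no obstruction in the crop. I'm descending slowly while watching force.

>>> {"api": "step_arm", "payload": {
  "dr": [
    [0,0,0],
    [0,0,0],
    [0,0,0],
    [0,0,0],
    [0,0,0]
  ],
  "dp": [
    [-5,-1,20],
    [-5.5,-1,38],
    [-5.5,-1,48],
    [-5.5,-1,56],
    [-5.5,-1,60]
  ],
  "fingers": [0,0,0,0,0]
}}

```text
t: 8.5
tcp_pos: [553.6, -298.6, 79.0]
ee_rot: [0.767, -0.642, 0.001, 0.001]
ft_force: [-1.8, 1.6, 3.3]
opening: 0.0
```

>>> {"api": "step_arm", "payload": {
  "dr": [
    [0,0,0],
    [0,0,0],
    [0,0,0]
  ],
  "dp": [
    [-2,1,1],
    [-2,1,2],
    [-2,1,2]
  ],
  "fingers": [0,0,0]
}}

```text
t: 8.8
tcp_pos: [552.8, -297.5, 78.0]
ee_rot: [0.767, -0.642, 0.002, 0.001]
ft_force: [1.4, -2.9, 4.0]
opening: 0.1
```

>>> {"api": "step_arm", "payload": {
  "dr": [
    [0,0,0],
    [0,0,0],
    [0,0,0]
  ],
  "dp": [
    [0,0,1],
    [0,0,2],
    [0,0,3]
  ],
  "fingers": [0,0,0]
}}

```text
t: 9.1
tcp_pos: [552.9, -297.7, 75.9]
ee_rot: [0.767, -0.642, 0.002, 0.001]
ft_force: [-5.2, 3.9, 17.3]
opening: -0.3
```

>>> {"api": "step_arm", "payload": {
  "dr": [
    [0,0,0],
    [0,0,0]
  ],
  "dp": [
    [0,0,1],
    [0,0,2]
  ],
  "fingers": [0,0]
}}

```text
t: 9.3
tcp_pos: [553.0, -297.7, 75.8]
ee_rot: [0.767, -0.642, 0.002, 0.0]
ft_force: [-7.7, 5.8, 26.1]
opening: -0.0
```

```bash
python3 - <<'E'
from h import *
im=read_camera("scene"); s=get_state(); print(s['t'],s['tcp_pos'].round(2),s['ft_force'].round(1))
x,y=px("scene",(556,-298,90)).astype(int); cv2.imwrite("pics/k.png",cv2.resize(im[y-30:y+30,x-35:x+65,::-1],None,fx=7,fy=7,interpolation=2))
E
```

```text
9.35 [ 553.01 -297.67   75.9 ] [-7.8  6.  21.3]
```

View pics/k.png

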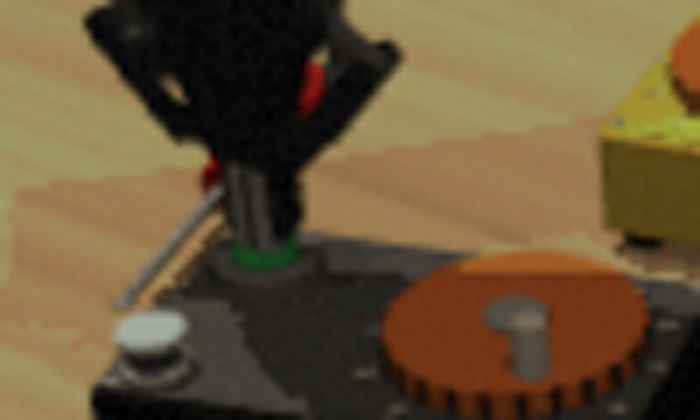

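The fingertip sits fully on the green button at crop (265,250), clear of the collar. The button is bottomed: stiff at z≈75.9 after about 6 mm of travel. Releasing straight up.

>>> {"api": "step_arm", "payload": {
  "dr": [
    [0,0,0],
    [0,0,0],
    [0,0,0],
    [0,0,0],
    [0,0,0]
  ],
  "dp": [
    [0,0,-4],
    [0,0,-12],
    [0,0,-30],
    [0,0,-55],
    [0,0,-85]
  ],
  "fingers": [0,0,0,0,0]
}}

```text
t: 9.85
tcp_pos: [552.0, -296.5, 160.5]
ee_rot: [0.767, -0.642, 0.001, 0.0]
ft_force: [0.1, 0.3, 0.9]
opening: 0.1
```

>>> {"api": "step_arm", "payload": {
  "dr": [
    [0,0,0],
    [0,0,0],
    [0,0,0],
    [0,0,0],
    [0,0,0]
  ],
  "dp": [
    [0,0,-20],
    [0,0,-40],
    [0,0,-50],
    [0,0,-50],
    [0,0,-50]
  ],
  "fingers": [0,0,0,0,0]
}}

```text
t: 10.35
tcp_pos: [551.8, -296.0, 209.4]
ee_rot: [0.767, -0.642, 0.0, 0.0]
ft_force: [-0.5, -0.7, -0.3]
opening: -0.0
```

```bash
python3 - <<'E'
from h import *
im=read_camera("scene"); s=get_state(); print(s['t'],s['tcp_pos'].round(1),s['ft_force'].round(1))
print("green",comps(mask(im,(50,100,50),(85,255,255),(175,150,60,50))))
for k in (4,5,6):
    a=np.radians(198.5-30*k); p=AX+40*np.array([np.cos(a),np.sin(a)]); print(k,px("scene",(*p,99)).round(1),px("scene",(*p,75)).round(1))
x,y=px("scene",(544,-230,90)).astype(int); print(x-60,y-40); cv2.imwrite("pics/l.png",cv2.resize(im[y-40:y+50,x-60:x+60,::-1],None,fx=6,fy=6,interpolation=2))
E
```

```text
10.4 [ 551.7 -295.9  209.1] [0.  0.9 0.3]
green [(np.int32(54), array([205.15, 173.85]))]
4 [249.9 183.2] [250.5 191.1]
5 [242.5 185.5] [243.2 193.4]
6 [234.3 185.7] [235.1 193.5]
165 135
```

View pics/l.png

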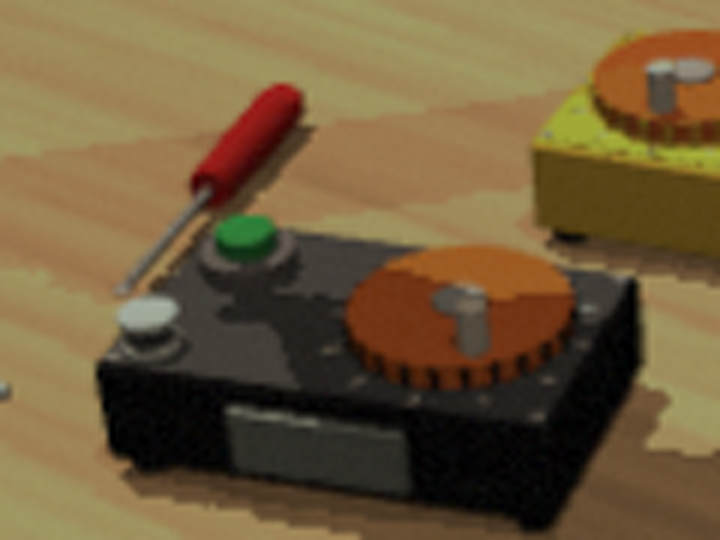

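The post foot is at full-image (244.2,193.3), against a 5-click prediction of (243.2,193.4). The button is back up at (205.2,173.9), where it started, and the box and pulley haven't moved.

```bash
python3 -c "
from plant import *
print(hand_in())"
```

```text
the job is handed in; nothing more can be done
None
```

The orange dial was turned exactly four clicks clockwise, from click 1 to click 5. I pushed the post with the shut fingertips, one click at a time, using about 2–5 N. Then I pressed that box's green button down, released it, and handed the job in at about 10.4 s of the 64 s.

**Dial:** After each click the force dropped to zero and the post appeared about where predicted for that click. In the last picture the post foot is at (244.2, 193.3), against (243.2, 193.4) predicted for click 5; click 6 would put it near 235.

**Button:** It was pressed about 6 mm until it bottomed, peaking at about 26 N. That is well above the 5 N it needs, and it came with about 10 N of sideways force. That it was fully down is judged from the stiff stop and a picture, not read from the joint. After release it is back where it started: (205.2, 173.9), against (205.3, 173.8) at the start.

**Surroundings:** The box and the pulley on it had not moved in the scene view. The robot's planned paths stayed clear of the blue box and the other objects. I did not view the top camera or the blue box again after the moves. No check failed.

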